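# Show which fitting goes in the empty tray

## Robot

A 7-joint arm with a two-finger parallel gripper is mounted at the origin on a cart in front of the work surface, level with it; the furniture and walls round the work are solid. World frame = base frame: x ahead of the robot, y to its left, z up, the work surface at z = 0. Lengths are in m, angles in rad, forces in N, time in s.
With the tool pointing down it reaches from about 0.4 to 0.85 m from the base axis. Payload 10.4 kg.
Tool frame: the origin (TCP) lies between the finger pads; the fingertips stand 11 mm ahead of it and the grasp point (between the pads) lies 8 mm behind it (r.tcp_to_tips is the distance from the TCP to the fingertips, in m); z points along the fingers, y is the line along which they close (so a half turn about z gives the same grasp; the last joint's range is limited). The gripper opens to 87 mm and grips with 3 to 60 N. Pads are 19 mm wide; open, the fingers measure 117 mm over their backs; the gripper's body (75 mm by 190 mm) begins 51 mm behind the grasp point.
Start: joints at [1.116, 0.332, -0.065, 1.46, 0.022, 1.35, -0.088], TCP at [0.262, -0.568, 0.234] pointing down, gripper open.
Joint ranges: [-2.6, 2.6], [-0.5, 2.12], [-1.47, 1.34], [0.16, 2.42], [-1.27, 4.41], [0.06, 2.06], [-2.6, 2.6]. Speed limits (rad/s): [2.22, 2.22, 2.79, 2.79, 3.14, 3.14, 3.14].

## Interface

Orientations are given as a unit quaternion [x, y, z, w].
In Python, from bench import r gives the robot as it stands. The module is installed in compiled form; this text tells all that it offers.
- The arm moves only by the shell command python3 -m crank 'ROWS' [FORCE]. ROWS is JSON, a list of rows, each an object of numbers: "claw": the closure, from -1 (fully open) to 1 (shut); "dx", "dy", "dz": the shift along the tool's x, y, z each as a share of 3 cm, from -1 to 1; "ax", "ay", "az": the turn, a rotation vector about the tool's x, y, z each as a share of 6 degrees, from -1 to 1. A call has 1 to 8 rows; each row shifts and turns the commanded pose from where the row before left it, along the tool's axes as they then stand; what a row does not reach is not made up. A row lasts 1/12 s, in which the tool goes at most 41.7 mm and 7.16 degrees, less where a joint would pass 70% of its speed; a pose out of reach is approached as far as the arm can. A call with a number of a shift or a turn outside -1 to 1 is refused whole. A call with a gripper value outside its range is refused whole. The fingers move at their own pace and stop on an object; FORCE is the grip in N (left out, the last holds). Time passes only in rows, so rows that do not move let the fingers close. It gives the time, the measured TCP pose, the force, the opening and the grip force at its end, in the units of the state.
- r.read_state(): the state, without advancing time (a new reading comes with each control period).
- r.camera(name): name is "scene" or "top"; returns a dict with "color" (384x512x3 uint8, red, green, blue), "mtx" (3x3 intrinsics, pixels), "k1" (the pictures are not rectified: a ray, as slopes to the right and down, at radius r is drawn at 1 + k1 r^2 times it, then the intrinsics apply), "R" (3x3) and "t" (3): a world point X has camera coordinates R X + t. Camera axes: x right, y down, z forward; pixel columns grow to the right and rows downward; lengths in m; the calibration is good to about 2 mm. A picture is of the moment at which its call begins. There is no depth.
- r.close_job(): hands the job in; it is judged then, once.
The state is a dict: "time": time; "joint_positions": joint angles; "joint_vel": joint speeds; "joint_torque": joint torques, N m; "ee_pos": TCP position; "eef_rot": TCP orientation; "ft_force": force on the tool from outside, world axes, zero at the start; "torque": the same for the moment, N m; "width": finger opening in m; "grip_force": force on a finger pad.
Only numpy, scipy, OpenCV 4.12 (cv2) and the standard library are available. Lean on these libraries where they do the work, as an engineer would, in place of code of your own. Each camera call takes 0.05 s, during which the arm holds its last target. There are 200 camera calls.

## Task

Show the apprentice which fitting to put away and where it goes: with the fingertips, point down at the larger of the two pipe elbows lying loose on the bench, holding two to four centimetres above it for two seconds, then rise clear and point in the same way at the middle of the one empty tray on the fittings board, again for two seconds. Touch, move and pick up nothing, and come down over none of the other fittings or trays. Finish with the hand raised a good 25 cm above the bench.

Things in the scene. Friction and masses are not known exactly. Their poses are not given: they have to be found in the camera images.
- elbow_40_top (a point): the larger pipe elbow: white plastic 90-degree bend, 79 x 79 mm in plan, 50 mm high, lying flat and loose on the bench at any yaw; this point lies over the middle of its plan at the height of its top, 50 mm above the bench
- elbow_20_top (a point): the smaller pipe elbow: cream plastic 90-degree bend, 47 x 47 mm in plan, 30 mm high, lying loose on the bench; this point lies over the middle of its plan at the height of its top
- tee_25_top (a point): a white plastic pipe tee, 62 x 82 mm in plan, 41 mm high, lying loose on the bench; this point lies over its middle at the height of its top
- tray_empty_mid (a point): the empty tray: one of four alike shallow open grey trays, 92 x 92 mm and 16 mm high with 3 mm walls, that stand in a row 102 mm apart on a fixed plywood board (112 x 424 x 12 mm) toward the back of the bench; this point is the middle of its inner floor, 15 mm above the bench; the rim is 28 mm above the bench. Any of the four places may be the empty one
- elbow_40: the larger elbow; origin at the middle of its underside
- elbow_20: the smaller elbow; origin at the middle of its underside
- tee_25: the tee; origin at the middle of its underside
- coupling_32: a grey straight pipe coupling, 37 x 54 x 36 mm, lying in another tray; origin at the middle of its underside; its top is 51 mm above the bench
- union_20: a white stepped pipe union, 40 x 51 x 40 mm, lying in another tray; origin at the middle of its underside; its top is 55 mm above the bench
- cap_40: a cream round pipe cap, 46 x 46 x 33 mm, standing in another tray; origin at the middle of its underside; its top is 48 mm above the bench
- ptfe_roll: a white and blue roll of thread tape, 51 x 51 x 14 mm, loose on the bench, a bystander; origin at the middle of its underside
- relay_box: a small grey carton, 44 x 56 x 34 mm, loose on the bench, a bystander; origin at the middle of its underside
- tray_coupling: tray with the coupling; origin at the middle of its underside
- tray_union: tray with the union; origin at the middle of its underside
- tray_cap: tray with the cap; origin at the middle of its underside

How it is judged:
On the way, in this order (a step that is already met when the one before it is completed fails the run):
1. the fingertips dwell just above the larger elbow (horizontal distance between the grasp point and elbow_40_top below 0.035 m and height (world z) of the grasp point between 0.072 and 0.135 m), for 1.5 s.
2. the hand rises clear between the two (height (world z) of the grasp point above 0.15 m), for 0.02 s.
3. the fingertips dwell just above the middle of the empty tray (horizontal distance between the grasp point and tray_empty_mid below 0.035 m and height (world z) of the grasp point between 0.046 and 0.11 m), for 1.5 s.
At the end, for the whole second after the job is handed in: both dwells made (1.5 s or more, within 35 mm of the middle, fingertips 3 to 65 mm over the elbow, 8 to 72 mm over the tray floor), the grasp point is over 190 mm above the bench, and every loose thing rests within 5 mm of where it was (height (world z) of the grasp point above 0.19 m and distance of each of elbow_40, elbow_20, tee_25, coupling_32, union_20, cap_40, ptfe_roll, relay_box from where it was at the start of the episode below 0.005 m and linear speed of each of elbow_40, elbow_20, tee_25, coupling_32, union_20, cap_40, ptfe_roll, relay_box below 0.02 m/s); the robot touches nothing.
It fails at once if the robot touches something (contact force between any of the fingers, the arm and anything else above 0.5 N).
It fails at once if a fitting or bystander is moved or lifted (distance of any of elbow_40, elbow_20, tee_25, coupling_32, union_20, cap_40, ptfe_roll, relay_box from where it was at the start of the episode above 0.01 m).
It fails at once if the hand comes down over another fitting or tray (grasp point within 30 mm of its middle and less than 60 mm above its top) ((horizontal distance between the grasp point and elbow_20_top below 0.03 m and height (world z) of the grasp point below 0.09 m) or (horizontal distance between the grasp point and tee_25_top below 0.03 m and height (world z) of the grasp point below 0.1 m) or (horizontal distance between the grasp point and tray_coupling below 0.03 m and height (world z) of the grasp point below 0.11 m) or (horizontal distance between the grasp point and tray_union below 0.03 m and height (world z) of the grasp point below 0.115 m) or (horizontal distance between the grasp point and tray_cap below 0.03 m and height (world z) of the grasp point below 0.108 m)).
It also fails if it takes over 48 s, if anything falls off the work surface, if the arm or the gripper's body presses on something with over 40 N, if the wrist force passes 120 N, or if a joint passes its speed limit or range.

## Working session

There is one attempt and no reset: what is moved stays moved. The work goes in short steps, Python scripts to look and compute and a shell command to move; the robot and the scene stay as the last step left them, time stands still between calls to the robot, and variables do not carry over. Pictures are saved under pics/ and viewed, at most 10 in all, crops included, and the job is handed in when it is done.

```bash
mkdir -p pics; cat > h.py <<'E'
import numpy as np, cv2
from bench import r
def ray(c,uv,z):
    K=c["mtx"]; K=np.array(K); d=np.array([(uv[0]-K[0,2])/K[0,0],(uv[1]-K[1,2])/K[1,1]])
    s=d.copy()
    for _ in range(30): s=d/(1+c["k1"]*(s@s))
    R=np.array(c["R"]);t=np.array(c["t"]); o=-R.T@t; v=R.T@np.array([*s,1])
    return o+v*(z-o[2])/v[2]
E
python3 - <<'E'
from h import *
for n in("top","scene"):
    c=r.camera(n); cv2.imwrite(f"pics/{n}0.png",c["color"][...,::-1])
    print(n,-np.array(c["R"]).T@np.array(c["t"]))
s=r.read_state();print(s["time"],s["ee_pos"],s["eef_rot"],s["width"],r.tcp_to_tips)
E
```

```text
top [ 0.31222589 -0.09994232  0.95513273]
scene [-0.23781055 -0.77367817  0.62378445]
0.1 [ 0.261405   -0.56734748  0.23284241] [ 9.76787002e-01  2.14211953e-01 -1.62270147e-04 -6.04872257e-04] 0.08709865279582138 0.011
```

View pics/top0.png

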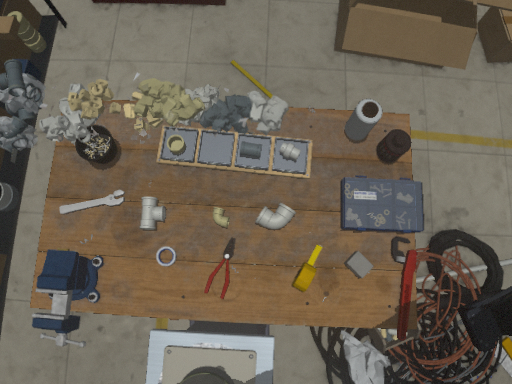

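View pics/scene0.png

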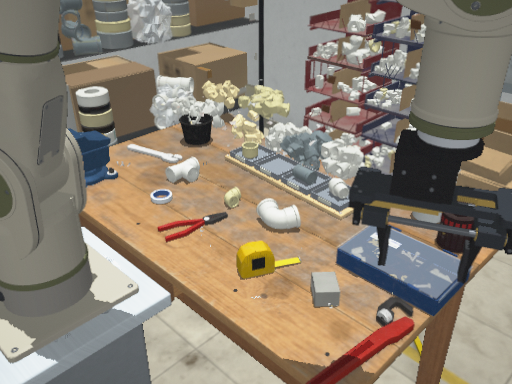

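The top view shows the large elbow at about (275,217), the small elbow at (221,217) and the tee at (151,213). The empty tray is second from the left, at (216,149). The gripper is off to the right, near (490,310).

```bash
python3 - <<'E'
from h import *
c=r.camera("top"); im=c["color"]; hsv=cv2.cvtColor(im,cv2.COLOR_RGB2HSV)
m=((hsv[...,1]<60)&(hsv[...,2]>110)).astype(np.uint8)
x0,y0=250,195; sub=m[y0:240,x0:305]
n,l,st,ce=cv2.connectedComponentsWithStats(sub); i=1+np.argmax(st[1:,4])
cn=max(cv2.findContours((l==i).astype(np.uint8),0,1)[0],key=len)[:,0]+[x0,y0]
P=np.array([ray(c,p,.025)[:2] for p in cn]); 
print(st[i],cv2.minAreaRect((P*1000).astype(np.float32)),P.min(0),P.max(0),P.mean(0))
# trays: dark grey-blue interiors
for uv in [(179,143),(216,149),(254,154),(291,156)]: print(uv,ray(c,uv,.015))
w=((hsv[...,1]>70)&(hsv[...,0]<25)).astype(np.uint8)
# board outer corners (by eye) at z=.012
for uv in [(162,126),(312,139),(308,177),(157,164)]: print(uv,ray(c,uv,.012))
for k,uv in dict(e20=(221,217),tee=(151,213)).items(): print(k,ray(c,uv,.02))
b=im[110:250,140:330,::-1]; cv2.imwrite("pics/crop.png",cv2.resize(b,None,fx=4,fy=4,interpolation=cv2.INTER_CUBIC))
E
```

```text
[  6   8  40  25 597] ((457.2331848144531, -147.2435302734375), (76.34142303466797, 79.34634399414062), 58.472537994384766) [ 0.42654082 -0.19934133] [ 0.49145715 -0.09817296] [ 0.45777044 -0.14728999]
(179, 143) [0.64797153 0.12440634 0.015     ]
(216, 149) [0.6352795  0.02072797 0.015     ]
(254, 154) [ 0.62595402 -0.08421354  0.015     ]
(291, 156) [ 0.625344   -0.18559081  0.015     ]
(162, 126) [0.69734333 0.17819569 0.012     ]
(312, 139) [ 0.67897315 -0.24305949  0.012     ]
(308, 177) [ 0.56908336 -0.23359711  0.012     ]
(157, 164) [0.58573599 0.17994094 0.012     ]
e20 [ 0.44727907 -0.00645346  0.02      ]
tee [0.44851151 0.17925503 0.02      ]
```

View pics/crop.png

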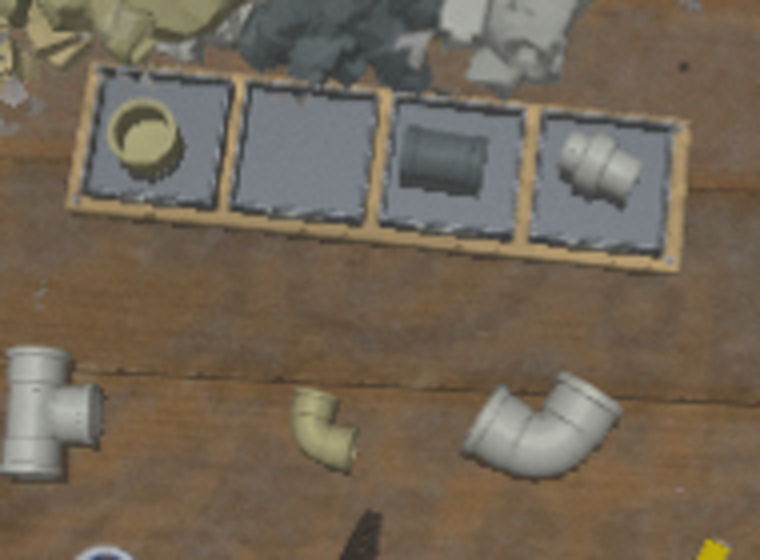

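The empty tray is centred at crop (304,152), which is pixel (216,148). The elbow outline measures 76 x 79 mm, which matches the given size, with its centre at (0.457,-0.147). The tray centre is (0.636,0.021), consistent with the board centre (0.633,-0.030) plus 51 mm. First I shut the fingers and turn the hand square to the board, then travel at height.

```bash
python3 -m crank '[{"claw":1,"az":1},{"claw":1,"az":1},{"claw":1,"az":1},{"claw":1,"az":1},{"claw":1},{"claw":1}]'
python3 - <<'E'
from h import *
s=r.read_state();print(s["joint_positions"],s["width"])
c=r.camera("scene");R=np.array(c["R"]);t=np.array(c["t"]);K=np.array(c["mtx"])
for x,y in((.72,.02),(.72,-.05)):
  for z in(0,.06,.12):
    p=K@(R@[x,y,z]+t);print(x,y,z,p[:2]/p[2])
E
```

```text
[ 1.1163721   0.3327236  -0.06471036  1.46075487  0.02159954  1.34993456
 -0.08853267] 0.0868132186266013
0.72 0.02 0 [298.94459004 162.30910515]
0.72 0.02 0.06 [299.76169117 142.67370038]
0.72 0.02 0.12 [300.61538629 122.15892127]
0.72 -0.05 0 [318.56761006 170.4654763 ]
0.72 -0.05 0.06 [319.85450764 150.38437707]
0.72 -0.05 0.12 [321.20093125 129.37441735]invalid input at $[0]: expected keys claw, dx, dy, dz, ax, ay, az
```

All seven keys are required in each row.

```bash
python3 -m crank '[{"claw":1,"dx":0,"dy":0,"dz":0,"ax":0,"ay":0,"az":1},{"claw":1,"dx":0,"dy":0,"dz":0,"ax":0,"ay":0,"az":1},{"claw":1,"dx":0,"dy":0,"dz":0,"ax":0,"ay":0,"az":1},{"claw":1,"dx":0,"dy":0,"dz":0,"ax":0,"ay":0,"az":1},{"claw":1,"dx":0,"dy":0,"dz":0,"ax":0,"ay":0,"az":0},{"claw":1,"dx":0,"dy":0,"dz":0,"ax":0,"ay":0,"az":0}]'
python3 - <<'E'
from h import *
s=r.read_state();print(s["joint_positions"],s["width"])
E
```

```text
time: 0.7
ee_pos: [0.2616, -0.5675, 0.2334]
eef_rot: [1.0, 0.008, -0.0, -0.0]
ft_force: [-0.3, -0.8, -0.7]
width: 0.055
grip_force: 0.0
[ 1.07264226  0.33043938 -0.00888426  1.46298817  0.00306505  1.3484442
 -0.49094366] 0.05496417754572137
```

```bash
python3 -m crank '[{"claw":1,"dx":0.45,"dy":-1,"dz":0,"ax":0,"ay":0,"az":0},{"claw":1,"dx":0.45,"dy":-1,"dz":0,"ax":0,"ay":0,"az":0},{"claw":1,"dx":0.45,"dy":-1,"dz":0,"ax":0,"ay":0,"az":0},{"claw":1,"dx":0.45,"dy":-1,"dz":0,"ax":0,"ay":0,"az":0},{"claw":1,"dx":0.45,"dy":-1,"dz":0,"ax":0,"ay":0,"az":0},{"claw":1,"dx":0.45,"dy":-1,"dz":0,"ax":0,"ay":0,"az":0},{"claw":1,"dx":0.45,"dy":-1,"dz":0,"ax":0,"ay":0,"az":0},{"claw":1,"dx":0,"dy":0,"dz":0,"ax":0,"ay":0,"az":0}]'
```

```text
time: 1.37
ee_pos: [0.3568, -0.3506, 0.234]
eef_rot: [1.0, 0.012, 0.001, -0.001]
ft_force: [1.2, 0.9, 0.8]
width: 0.0037
grip_force: 0.0
```

```bash
python3 -m crank '[{"claw":1,"dx":0.45,"dy":-1,"dz":0,"ax":0,"ay":0,"az":0},{"claw":1,"dx":0.45,"dy":-1,"dz":0,"ax":0,"ay":0,"az":0},{"claw":1,"dx":0.45,"dy":-1,"dz":0,"ax":0,"ay":0,"az":0},{"claw":1,"dx":0.45,"dy":-1,"dz":0,"ax":0,"ay":0,"az":0},{"claw":1,"dx":0.45,"dy":-1,"dz":0,"ax":0,"ay":0,"az":0},{"claw":1,"dx":0.45,"dy":-1,"dz":0,"ax":0,"ay":0,"az":0},{"claw":1,"dx":0.45,"dy":-0.8,"dz":0,"ax":0,"ay":0,"az":0},{"claw":1,"dx":0,"dy":0,"dz":0,"ax":0,"ay":0,"az":0}]'
python3 - <<'E'
from h import *
for n in("top","scene"):
    c=r.camera(n); cv2.imwrite(f"pics/{n}1.png",c["color"][...,::-1])
print(r.read_state()["ee_pos"])
E
```

```text
time: 2.03
ee_pos: [0.4475, -0.1459, 0.2339]
eef_rot: [1.0, 0.012, 0.001, -0.001]
ft_force: [0.1, 0.0, -0.6]
width: 0.0003
grip_force: 0.0
[ 0.44545879 -0.1507535   0.23358127]
```

View pics/scene1.png

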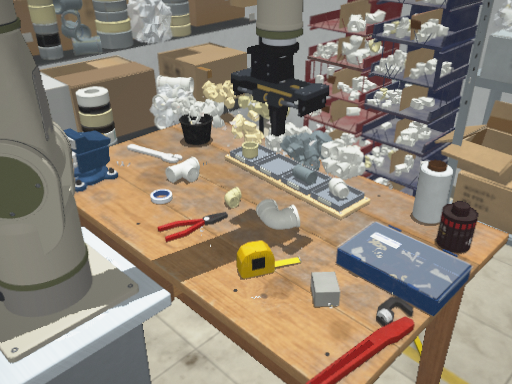

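The shut fingers hang above the large elbow, at about (272,130) over (278,215), and the heaps behind the board are low. I go down 142 mm with an 11 mm correction in x.

```bash
python3 -m crank '[{"claw":1,"dx":0.35,"dy":0,"dz":0.8,"ax":0,"ay":0,"az":0},{"claw":1,"dx":0,"dy":0,"dz":0.8,"ax":0,"ay":0,"az":0},{"claw":1,"dx":0,"dy":0,"dz":0.8,"ax":0,"ay":0,"az":0},{"claw":1,"dx":0,"dy":0,"dz":0.8,"ax":0,"ay":0,"az":0},{"claw":1,"dx":0,"dy":0,"dz":0.8,"ax":0,"ay":0,"az":0},{"claw":1,"dx":0,"dy":0,"dz":0.7,"ax":0,"ay":0,"az":0},{"claw":1,"dx":0,"dy":0,"dz":0,"ax":0,"ay":0,"az":0},{"claw":1,"dx":0,"dy":0,"dz":0,"ax":0,"ay":0,"az":0}]'
python3 - <<'E'
from h import *
c=r.camera("scene"); cv2.imwrite("pics/scene2.png",cv2.resize(c["color"][100:260,160:400,::-1],None,fx=3,fy=3))
print(r.read_state()["ee_pos"])
E
```

```text
time: 2.8
ee_pos: [0.4548, -0.1522, 0.0922]
eef_rot: [1.0, 0.006, -0.001, -0.0]
ft_force: [-0.1, 0.6, 1.1]
width: 0.0002
grip_force: 0.0
[ 0.45575726 -0.15214881  0.09335787]
```

View pics/scene2.png

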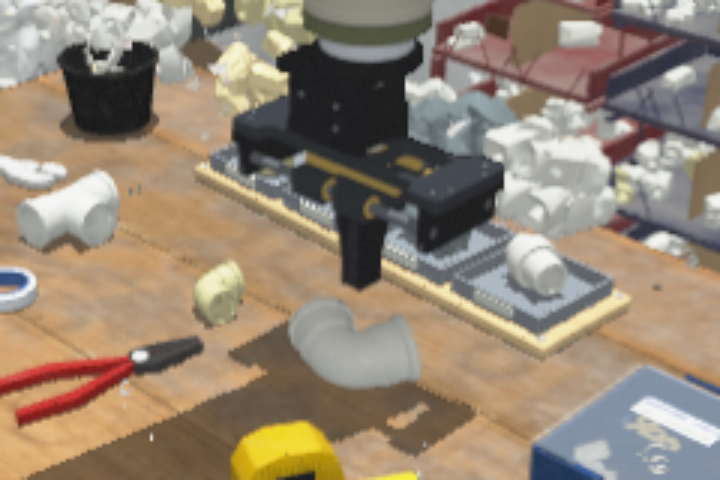

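The tips, at crop (362,285), are about 30 mm over the elbow, centred and touching nothing. I hold for two seconds.

```bash
python3 -m crank '[{"claw":1,"dx":0,"dy":-0.1,"dz":0,"ax":0,"ay":0,"az":0},{"claw":1,"dx":0,"dy":0,"dz":0,"ax":0,"ay":0,"az":0},{"claw":1,"dx":0,"dy":0,"dz":0,"ax":0,"ay":0,"az":0},{"claw":1,"dx":0,"dy":0,"dz":0,"ax":0,"ay":0,"az":0},{"claw":1,"dx":0,"dy":0,"dz":0,"ax":0,"ay":0,"az":0},{"claw":1,"dx":0,"dy":0,"dz":0,"ax":0,"ay":0,"az":0},{"claw":1,"dx":0,"dy":0,"dz":0,"ax":0,"ay":0,"az":0},{"claw":1,"dx":0,"dy":0,"dz":0,"ax":0,"ay":0,"az":0}]' | head -2
python3 -m crank '[{"claw":1,"dx":0,"dy":0,"dz":0,"ax":0,"ay":0,"az":0},{"claw":1,"dx":0,"dy":0,"dz":0,"ax":0,"ay":0,"az":0},{"claw":1,"dx":0,"dy":0,"dz":0,"ax":0,"ay":0,"az":0},{"claw":1,"dx":0,"dy":0,"dz":0,"ax":0,"ay":0,"az":0},{"claw":1,"dx":0,"dy":0,"dz":0,"ax":0,"ay":0,"az":0},{"claw":1,"dx":0,"dy":0,"dz":0,"ax":0,"ay":0,"az":0},{"claw":1,"dx":0,"dy":0,"dz":0,"ax":0,"ay":0,"az":0},{"claw":1,"dx":0,"dy":0,"dz":0,"ax":0,"ay":0,"az":0}]' | head -2
python3 -m crank '[{"claw":1,"dx":0,"dy":0,"dz":0,"ax":0,"ay":0,"az":0},{"claw":1,"dx":0,"dy":0,"dz":0,"ax":0,"ay":0,"az":0},{"claw":1,"dx":0,"dy":0,"dz":0,"ax":0,"ay":0,"az":0},{"claw":1,"dx":0,"dy":0,"dz":0,"ax":0,"ay":0,"az":0},{"claw":1,"dx":0,"dy":0,"dz":0,"ax":0,"ay":0,"az":0},{"claw":1,"dx":0,"dy":0,"dz":0,"ax":0,"ay":0,"az":0},{"claw":1,"dx":0,"dy":0,"dz":0,"ax":0,"ay":0,"az":0},{"claw":1,"dx":0,"dy":0,"dz":0,"ax":0,"ay":0,"az":0}]' | head -2
python3 -m crank '[{"claw":1,"dx":0,"dy":0,"dz":-0.8,"ax":0,"ay":0,"az":0},{"claw":1,"dx":0,"dy":0,"dz":-0.9,"ax":0,"ay":0,"az":0},{"claw":1,"dx":0,"dy":0,"dz":-0.9,"ax":0,"ay":0,"az":0},{"claw":1,"dx":0,"dy":0,"dz":-0.9,"ax":0,"ay":0,"az":0},{"claw":1,"dx":0,"dy":0,"dz":-0.9,"ax":0,"ay":0,"az":0},{"claw":1,"dx":0,"dy":0,"dz":0,"ax":0,"ay":0,"az":0}]'
```

```text
time: 3.52
ee_pos: [0.4557, -0.1481, 0.0926]
time: 4.18
ee_pos: [0.4557, -0.1481, 0.0926]
time: 4.85
ee_pos: [0.4557, -0.1481, 0.0926]
time: 5.35
ee_pos: [0.4579, -0.1486, 0.2298]
eef_rot: [1.0, 0.006, 0.004, 0.001]
ft_force: [0.7, -0.2, 0.4]
width: 0.0002
grip_force: 0.0
```

```bash
python3 -m crank '[{"claw":1,"dx":0.85,"dy":-0.8,"dz":0,"ax":0,"ay":0,"az":0},{"claw":1,"dx":0.85,"dy":-0.8,"dz":0,"ax":0,"ay":0,"az":0},{"claw":1,"dx":0.85,"dy":-0.8,"dz":0,"ax":0,"ay":0,"az":0},{"claw":1,"dx":0.85,"dy":-0.8,"dz":0,"ax":0,"ay":0,"az":0},{"claw":1,"dx":0.85,"dy":-0.8,"dz":0,"ax":0,"ay":0,"az":0},{"claw":1,"dx":0.85,"dy":-0.8,"dz":0,"ax":0,"ay":0,"az":0},{"claw":1,"dx":0.85,"dy":-0.8,"dz":0,"ax":0,"ay":0,"az":0},{"claw":1,"dx":0,"dy":0,"dz":0,"ax":0,"ay":0,"az":0}]'
python3 -m crank '[{"claw":1,"dx":0,"dy":0,"dz":0,"ax":0,"ay":0,"az":0},{"claw":1,"dx":0,"dy":0,"dz":0,"ax":0,"ay":0,"az":0}]'
```

```text
time: 6.02
ee_pos: [0.6341, 0.0288, 0.2228]
eef_rot: [1.0, 0.01, -0.0, -0.002]
ft_force: [-0.7, 1.2, -0.5]
width: 0.0004
grip_force: 0.0
time: 6.18
ee_pos: [0.6317, 0.0218, 0.2239]
eef_rot: [1.0, 0.006, -0.0, 0.0]
ft_force: [0.8, -0.1, 0.3]
width: 0.0002
grip_force: 0.0
```

```bash
python3 -m crank '[{"claw":1,"dx":0.1,"dy":0,"dz":0.8,"ax":0,"ay":0,"az":0},{"claw":1,"dx":0,"dy":0,"dz":0.8,"ax":0,"ay":0,"az":0},{"claw":1,"dx":0,"dy":0,"dz":0.8,"ax":0,"ay":0,"az":0},{"claw":1,"dx":0,"dy":0,"dz":0.8,"ax":0,"ay":0,"az":0},{"claw":1,"dx":0,"dy":0,"dz":0.4,"ax":0,"ay":0,"az":0},{"claw":1,"dx":0,"dy":0,"dz":0,"ax":0,"ay":0,"az":0}]'
python3 - <<'E'
from h import *
c=r.camera("scene"); cv2.imwrite("pics/scene3.png",cv2.resize(c["color"][80:240,200:400,::-1],None,fx=3.5,fy=3.5))
E
```

```text
time: 6.68
ee_pos: [0.633, 0.0206, 0.1139]
eef_rot: [1.0, 0.006, -0.002, 0.0]
ft_force: [-0.3, -0.2, -0.6]
width: 0.0
grip_force: 0.0
```

View pics/scene3.png

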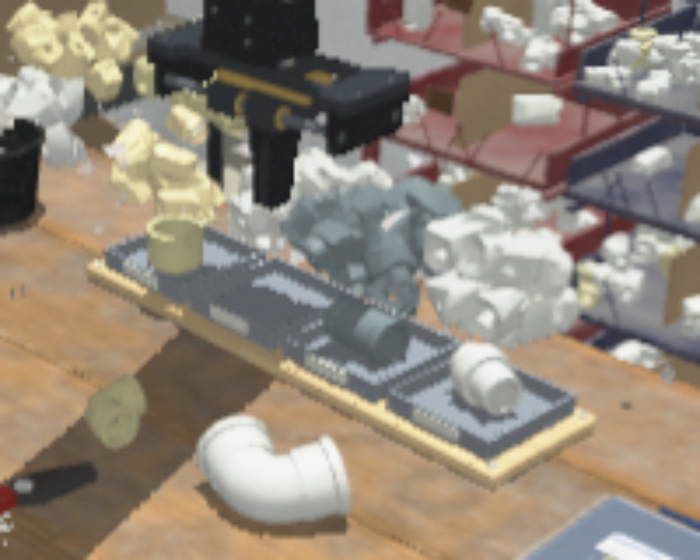

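Tips, at crop (272,205), hang over the empty tray between the cap and the coupling. Before going lower I check the clearance between the gripper body and the heaps behind.

```bash
python3 - <<'E'
from h import *
c=r.camera("top"); 
for uv in [(165,123),(190,124),(215,125),(240,129),(180,105),(225,110)]: print("top",uv,*[ray(c,uv,z)[:2].round(3) for z in(.06,.12)])
c=r.camera("scene")
for n,uv in dict(yel=(243,114),grey=(310,133),wht=(300,125)).items(): print(n,*[(x,(ray(c,uv,0)*1).round(3)[:2]) for x in (0,)], [ray(c,uv,z).round(3) for z in(.06,.09,.12)])
E
```

```text
top (165, 123) [0.687 0.157] [0.662 0.14 ]
top (190, 124) [0.687 0.089] [0.662 0.077]
top (215, 125) [0.687 0.023] [0.662 0.014]
top (240, 129) [ 0.679 -0.044] [ 0.654 -0.048]
top (180, 105) [0.741 0.122] [0.712 0.107]
top (225, 110) [ 0.731 -0.001] [ 0.703 -0.008]
yel (0, array([0.865, 0.397])) [array([0.759, 0.285, 0.06 ]), array([0.706, 0.228, 0.09 ]), array([0.652, 0.172, 0.12 ])]
grey (0, array([0.9  , 0.129])) [array([0.79 , 0.042, 0.06 ]), array([ 0.736, -0.001,  0.09 ]), array([ 0.681, -0.045,  0.12 ])]
wht (0, array([0.927, 0.194])) [array([0.815, 0.101, 0.06 ]), array([0.759, 0.055, 0.09 ]), array([0.703, 0.008, 0.12 ])]
```

The heap tops are about 0.09 m high at x≥0.73. The body stays above 0.12 m at x≤0.68, so it is clear. I go down 50 mm, to tips about 37 mm over the tray floor, and hold.

```bash
python3 -m crank '[{"claw":1,"dx":0.05,"dy":0,"dz":0.6,"ax":0,"ay":0,"az":0},{"claw":1,"dx":0,"dy":0,"dz":0.6,"ax":0,"ay":0,"az":0},{"claw":1,"dx":0,"dy":0,"dz":0.5,"ax":0,"ay":0,"az":0},{"claw":1,"dx":0,"dy":0,"dz":0,"ax":0,"ay":0,"az":0},{"claw":1,"dx":0,"dy":0,"dz":0,"ax":0,"ay":0,"az":0}]'
python3 -m crank '[{"claw":1,"dx":0,"dy":0,"dz":0,"ax":0,"ay":0,"az":0},{"claw":1,"dx":0,"dy":0,"dz":0,"ax":0,"ay":0,"az":0},{"claw":1,"dx":0,"dy":0,"dz":0,"ax":0,"ay":0,"az":0},{"claw":1,"dx":0,"dy":0,"dz":0,"ax":0,"ay":0,"az":0},{"claw":1,"dx":0,"dy":0,"dz":0,"ax":0,"ay":0,"az":0},{"claw":1,"dx":0,"dy":0,"dz":0,"ax":0,"ay":0,"az":0},{"claw":1,"dx":0,"dy":0,"dz":0,"ax":0,"ay":0,"az":0},{"claw":1,"dx":0,"dy":0,"dz":0,"ax":0,"ay":0,"az":0}]'|head -2
python3 -m crank '[{"claw":1,"dx":0,"dy":0,"dz":0,"ax":0,"ay":0,"az":0},{"claw":1,"dx":0,"dy":0,"dz":0,"ax":0,"ay":0,"az":0},{"claw":1,"dx":0,"dy":0,"dz":0,"ax":0,"ay":0,"az":0},{"claw":1,"dx":0,"dy":0,"dz":0,"ax":0,"ay":0,"az":0},{"claw":1,"dx":0,"dy":0,"dz":0,"ax":0,"ay":0,"az":0},{"claw":1,"dx":0,"dy":0,"dz":0,"ax":0,"ay":0,"az":0},{"claw":1,"dx":0,"dy":0,"dz":0,"ax":0,"ay":0,"az":0},{"claw":1,"dx":0,"dy":0,"dz":0,"ax":0,"ay":0,"az":0}]'|head -2
python3 -m crank '[{"claw":1,"dx":0,"dy":0,"dz":0,"ax":0,"ay":0,"az":0},{"claw":1,"dx":0,"dy":0,"dz":0,"ax":0,"ay":0,"az":0},{"claw":1,"dx":0,"dy":0,"dz":0,"ax":0,"ay":0,"az":0},{"claw":1,"dx":0,"dy":0,"dz":0,"ax":0,"ay":0,"az":0},{"claw":1,"dx":0,"dy":0,"dz":0,"ax":0,"ay":0,"az":0},{"claw":1,"dx":0,"dy":0,"dz":0,"ax":0,"ay":0,"az":0},{"claw":1,"dx":0,"dy":0,"dz":0,"ax":0,"ay":0,"az":0},{"claw":1,"dx":0,"dy":0,"dz":0,"ax":0,"ay":0,"az":0}]'
python3 - <<'E'
from h import *
c=r.camera("scene"); cv2.imwrite("pics/scene4.png",cv2.resize(c["color"][80:240,200:400,::-1],None,fx=3.5,fy=3.5))
E
```

```text
time: 7.25
ee_pos: [0.6369, 0.0222, 0.0667]
eef_rot: [1.0, 0.006, 0.0, 0.0]
ft_force: [0.7, 0.8, -0.5]
width: 0.0008
grip_force: 0.0
time: 7.92
ee_pos: [0.6365, 0.0222, 0.0656]
time: 8.58
ee_pos: [0.6365, 0.0222, 0.0656]
time: 9.25
ee_pos: [0.6365, 0.0222, 0.0655]
eef_rot: [1.0, 0.006, 0.0, 0.0]
ft_force: [0.1, 0.3, -0.4]
width: 0.0004
grip_force: 0.0
```

View pics/scene4.png

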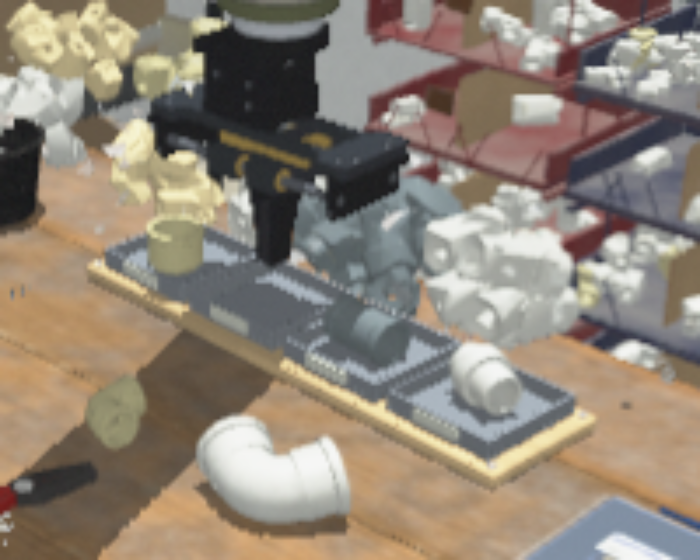

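The tips, at crop (272,262), point at the empty tray's middle, but 39.5 mm is on the edge of the asked band. I lower 8 mm, hold two more seconds well inside it, then rise.

```bash
python3 -m crank '[{"claw":1,"dx":0,"dy":0,"dz":0.27,"ax":0,"ay":0,"az":0},{"claw":1,"dx":0,"dy":0,"dz":0,"ax":0,"ay":0,"az":0},{"claw":1,"dx":0,"dy":0,"dz":0,"ax":0,"ay":0,"az":0},{"claw":1,"dx":0,"dy":0,"dz":0,"ax":0,"ay":0,"az":0},{"claw":1,"dx":0,"dy":0,"dz":0,"ax":0,"ay":0,"az":0},{"claw":1,"dx":0,"dy":0,"dz":0,"ax":0,"ay":0,"az":0},{"claw":1,"dx":0,"dy":0,"dz":0,"ax":0,"ay":0,"az":0},{"claw":1,"dx":0,"dy":0,"dz":0,"ax":0,"ay":0,"az":0}]'|head -2
python3 -m crank '[{"claw":1,"dx":0,"dy":0,"dz":0,"ax":0,"ay":0,"az":0},{"claw":1,"dx":0,"dy":0,"dz":0,"ax":0,"ay":0,"az":0},{"claw":1,"dx":0,"dy":0,"dz":0,"ax":0,"ay":0,"az":0},{"claw":1,"dx":0,"dy":0,"dz":0,"ax":0,"ay":0,"az":0},{"claw":1,"dx":0,"dy":0,"dz":0,"ax":0,"ay":0,"az":0},{"claw":1,"dx":0,"dy":0,"dz":0,"ax":0,"ay":0,"az":0},{"claw":1,"dx":0,"dy":0,"dz":0,"ax":0,"ay":0,"az":0},{"claw":1,"dx":0,"dy":0,"dz":0,"ax":0,"ay":0,"az":0}]'|head -2
python3 -m crank '[{"claw":1,"dx":0,"dy":0,"dz":0,"ax":0,"ay":0,"az":0},{"claw":1,"dx":0,"dy":0,"dz":0,"ax":0,"ay":0,"az":0},{"claw":1,"dx":0,"dy":0,"dz":0,"ax":0,"ay":0,"az":0},{"claw":1,"dx":0,"dy":0,"dz":0,"ax":0,"ay":0,"az":0},{"claw":1,"dx":0,"dy":0,"dz":0,"ax":0,"ay":0,"az":0},{"claw":1,"dx":0,"dy":0,"dz":0,"ax":0,"ay":0,"az":0},{"claw":1,"dx":0,"dy":0,"dz":0,"ax":0,"ay":0,"az":0},{"claw":1,"dx":0,"dy":0,"dz":0,"ax":0,"ay":0,"az":0}]'|head -2
python3 -m crank '[{"claw":1,"dx":0,"dy":0,"dz":-0.9,"ax":0,"ay":0,"az":0},{"claw":1,"dx":0,"dy":0,"dz":-1,"ax":0,"ay":0,"az":0},{"claw":1,"dx":0,"dy":0,"dz":-1,"ax":0,"ay":0,"az":0},{"claw":1,"dx":0,"dy":0,"dz":-1,"ax":0,"ay":0,"az":0},{"claw":1,"dx":0,"dy":0,"dz":-1,"ax":0,"ay":0,"az":0},{"claw":1,"dx":0,"dy":0,"dz":-1,"ax":0,"ay":0,"az":0},{"claw":1,"dx":0,"dy":0,"dz":-1,"ax":0,"ay":0,"az":0},{"claw":1,"dx":0,"dy":0,"dz":-1,"ax":0,"ay":0,"az":0}]'|head -2
python3 -m crank '[{"claw":1,"dx":0,"dy":0,"dz":0,"ax":0,"ay":0,"az":0},{"claw":1,"dx":0,"dy":0,"dz":0,"ax":0,"ay":0,"az":0},{"claw":1,"dx":0,"dy":0,"dz":0,"ax":0,"ay":0,"az":0},{"claw":1,"dx":0,"dy":0,"dz":0,"ax":0,"ay":0,"az":0}]'
```

```text
time: 9.97
ee_pos: [0.6366, 0.0223, 0.0576]
time: 10.63
ee_pos: [0.6365, 0.0222, 0.0574]
time: 11.3
ee_pos: [0.6365, 0.0223, 0.0575]
time: 11.97
ee_pos: [0.6362, 0.0222, 0.2961]
time: 12.3
ee_pos: [0.636, 0.0221, 0.2929]
eef_rot: [1.0, 0.006, -0.001, 0.0]
ft_force: [-0.2, 0.2, -0.6]
width: 0.0002
grip_force: 0.0
```

```bash
python3 -c "
from bench import r
print(r.close_job())"
```

```text
the job is handed in; nothing more can be done
None
```

I pointed at the larger elbow and then at the middle of the empty tray (second from the left), each for at least two seconds with the tips 2–4 cm above; no contact showed in the force readings, and I handed the job in with the fingertips about 28 cm above the bench (no verdict was returned).

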